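# File a retained sample in compartment 6 of the carousel

## Robot

A 6-joint arm with a two-finger parallel gripper is mounted at the origin on a cart in front of the work surface, level with it; the furniture and walls round the work are solid. World frame = base frame: x ahead of the robot, y to its left, z up, the work surface at z = 0. Lengths are in m, angles in degrees, forces in N, time in s.
With the tool pointing down it reaches from about 0.3 to 0.75 m from the base axis. Payload 8.5 kg.
Tool frame: the origin (TCP) lies at the very end of the fingers, on their centre line; the grasp point (between the pads) lies 19 mm behind it (hold_point_z is the distance from the TCP to the grasp point, in m); z points along the fingers, y is the direction in which the jaws open and shut (so a half turn about z gives the same grasp; the last joint's range is limited). The gripper opens to 85 mm and grips with 20 to 120 N. Pads are 22 mm wide; open, the fingers measure 114 mm over their backs; the gripper's body (76 mm by 85 mm) begins 54 mm behind the grasp point. The pads swing forward as they close: fully open they stand 13 mm farther back than shut.
Start: joints at [-85.56, 21.807, 74.336, -0, 83.858, -12.336], TCP at [0.159, -0.527, 0.231] pointing down, gripper open.
Joint ranges: [-178.18, 178.18], [-50.72, 133.34], [12.68, 142.11], [-81.47, 261.47], [9.98, 163.14], [-165.26, 165.26]. Speed limits (degrees/s): [136.94, 136.94, 180, 180, 180, 180].

## Interface

Orientations are given as a 3x3 rotation matrix whose columns are the frame's x, y, z axes.
In Python, from rig import observe, get_image, close_job, hold_point_z gives the robot as it stands. The module is installed in compiled form; this text tells all that it offers.
- The arm moves only by the tool jog_arm, never from a script. Its arguments are lists of equal length, an entry for each row: "travel": the shift along the world's x, y, z in m, a list of three; "dr": the turn, a rotation vector about the world's x, y, z in rad, a list of three. In form: {"travel": [[x, y, z], ...], "dr": [[rx, ry, rz], ...]}. A call has 1 to 20 rows; each row shifts and turns the commanded pose from where the row before left it; what a row does not reach is not made up. A row lasts 1/12 s, in which the tool goes at most 41.7 mm and 7.16 degrees, less where a joint would pass 70% of its speed; a pose out of reach is approached as far as the arm can. A call with a gripper value outside its range is refused whole. "jaw" is the finger opening in m, from 0 to 0.0854, set as the call begins (left out, the last holds). The fingers move at their own pace and stop on an object; "newtons" is the grip in N (left out, the last holds). Time passes only in rows, so rows that do not move let the fingers close. It gives the time, the measured TCP pose, the force and the opening at its end, in the units of the state.
- observe(): the state, without advancing time (a new reading comes with each control period).
- get_image(name): name is "scene" or "side" or "wrist"; returns a dict with "color" (400x640x3 uint8, red, green, blue), "fovy" (degrees; the focal length in pixels is half the picture's height over the tangent of half this angle, whatever the lens; pixels are square), "cx", "cy" (the principal point, pixels), "k1" (the pictures are not rectified: a ray, as slopes to the right and down, at radius r is drawn at 1 + k1 r^2 times it, then the intrinsics apply), "R" (3x3) and "t" (3): a world point X has camera coordinates R X + t. Camera axes: x right, y down, z forward; pixel columns grow to the right and rows downward; lengths in m; the calibration is good to about 2 mm. A picture is of the moment at which its call begins. There is no depth.
- close_job(): hands the job in, once; it reports no verdict.
The state is a dict: "time_s": time; "q": joint angles; "qvel": joint speeds; "joint_efforts": joint torques, N m; "position": TCP position; "tool_rot": TCP orientation; "ft_force": force on the tool from outside, world axes, zero at the start; "wrist_torque": the same for the moment, N m; "grip_width": finger opening in m.
Only numpy, scipy, OpenCV 4.12 (cv2) and the standard library are available. Lean on these libraries where they do the work, as an engineer would, in place of code of your own. Each camera call takes 0.05 s, during which the arm holds its last target.

## Task

File the sample for batch 6: turn the drum of the sample carousel until the number 6 stands centred in the small window, and drop the white screw cap from the worktop through the round port, so that it lies in compartment 6. Leave the 6 showing, and do not knock over the two standing bottles.

Things in the scene. Friction and masses are not known exactly. Their poses are not given: they have to be found in the camera images.
- carousel: Sample carousel, bolted down: 216 mm square steel plate, 8 mm thick; above it a black fluted drum 238 mm across; over the drum's middle a fixed aluminium cover disc 182 mm across, its top 60 mm above the worktop (spindle nut 13 mm higher). Origin: on the spindle axis at the plate's underside, z up. Window and port lie from the spindle toward the carousel's -x, the robot's side.
- drum (a joint): Turn of the drum about its vertical spindle, rad, counter-clockwise from above positive, endless. 0 or any whole turns (6.283): number 6 is centred in the window; each 0.785 more brings the next higher number (7, 8, then 1). Plain friction of about 0.22 N m (2 to 3 N at a post), no click stops: it stays where it is left.
- post (a point): Axis and top of one of the drum's eight upright steel finger posts, the one between numbers 5 and 6; turns with the drum. Each is 12 mm thick, 110 mm from the spindle, free from 40 to 80 mm above the worktop, on the drum's open rim (top at 38 mm). They stand every 0.785 rad, 84 mm apart, midway between numbers. Closed fingers put down between two posts can push one round the spindle.
- port (a point): Centre of the round port in the fixed cover, at the cover's top face; 42 mm across, 65 mm from the spindle: the only opening that a cap fits through. It opens on the compartment whose number shows in the window.
- window (a point): Centre of the number window in the fixed cover, at its top face; 18 mm wide, 19 mm high, 31 mm from the spindle, between spindle and port. Below it, on the drum's white number ring, black numerals 1 to 8, up to 11 mm wide and 16 mm tall, rise clockwise seen from above and read upright from the port's side.
- compartment6 (a point): Centre of the floor of the drum's compartment 6, 65 mm from the spindle, 18 mm above the worktop; turns with the drum. The eight compartments are sectors, 42 mm long radially and about 47 mm wide at mid-length, parted by 3 mm walls that end 3 mm under the cover.
- cap: The sample: the only loose screw cap, white, ribbed, 26 mm across, 17 mm tall, about 12 g, lying closed side up on the bare worktop to the right of the carousel. Origin: centre of its underside, z up. Behind and above it hangs the blue press head, over all beyond x = 0.52 m and right of y = -0.15 m, from 0.46 m above the worktop: keep a raised forearm clear of it.
- bottle_1: Empty white bottle standing on the worktop, 57 x 104 mm, 110 mm tall, right of the carousel; to be left standing. Origin: centre of its underside, z up.
- bottle_2: A second such bottle, standing farther right; to be left standing. Origin: centre of its underside, z up.

How it is judged:
By the outcome, as a careful person would: the job done as asked, in the order asked, and still so for the second after the job is handed in, with the robot touching nothing.
It also fails if it takes over 69 s, if anything falls off the work surface, if the arm or the gripper's body presses on something with over 40 N, if the wrist force passes 120 N, or if a joint passes its speed limit or range.

## Working session

There is one attempt and no reset: what is moved stays moved. The work goes in short steps, Python scripts to look and compute and a tool call to move; the robot and the scene stay as the last step left them, time stands still between calls to the robot, and variables do not carry over. Pictures are saved under pics/ and viewed, and the job is handed in when it is done.

Besides the shell and the picture viewer there is one more tool, called after "Request:" as name(argument=value, ...) on one line, values as JSON. jog_arm: Moves the arm, as the interface text tells. Its arguments: {"type":"object","properties":{"travel":{"type":"array"},"dr":{"type":"array"},"jaw":{"type":"number"},"newtons":{"type":"number"}},"required":["travel","dr"]}

```bash
mkdir -p pics; cat > h.py <<'E'
import numpy as np, cv2, pickle
from rig import observe, get_image, hold_point_z
def snap(n,tag):
    im=get_image(n); cv2.imwrite(f'pics/{tag}.png',im['color'][:,:,::-1]); pickle.dump(im,open(f'pics/{tag}.pkl','wb')); return im
def load(tag): return pickle.load(open(f'pics/{tag}.pkl','rb'))
def cam(im):
    f=im['color'].shape[0]/2/np.tan(np.radians(im['fovy'])/2)
    K=np.array([[f,0,im['cx']],[0,f,im['cy']],[0,0,1.]]); return K,np.array([im['k1'],0,0,0,0.]),np.array(im['R']),np.array(im['t'])
def toplane(im,px,z):
    K,d,R,t=cam(im); p=cv2.undistortPoints(np.array(px,float).reshape(-1,1,2),K,d).reshape(-1,2)
    C=-R.T@t; r=np.c_[p,np.ones(len(p))]@R
    return C+r*((z-C[2])/r[:,2])[:,None]
def proj(im,X):
    K,d,R,t=cam(im); return cv2.projectPoints(np.array(X,float).reshape(-1,1,3),cv2.Rodrigues(R)[0],t,K,d)[0].reshape(-1,2)
E
python3 -c "
from h import *
for n in ['scene','side','wrist']:
    im=snap(n,n+'0'); print(n,im['fovy'],im['k1'],-np.array(im['R']).T@im['t'])
s=observe(); print(s['time_s'],s['position'],s['tool_rot'],hold_point_z,s['ft_force'])
"
```

```text
scene 45.2448158038474 0.026359011403810223 [ 0.22867908 -0.65924681  0.72206381]
side 55.929452818771495 0.022556311361506567 [ 0.29617216 -0.7696037   0.66740102]
wrist 66.06316936407877 0.012091140241102397 [ 0.23292462 -0.50432597  0.37402854]
0.15 [ 0.15872626 -0.52636157  0.23086426] [[ 9.57434696e-01  2.88649962e-01 -5.70269159e-05]
 [ 2.88649844e-01 -9.57434086e-01  1.11304955e-03]
 [ 2.66682196e-04 -1.08213306e-03 -9.99999379e-01]] 0.0187 [-0.91041643 -0.48576661  0.38387217]
```

View pics/scene0.png

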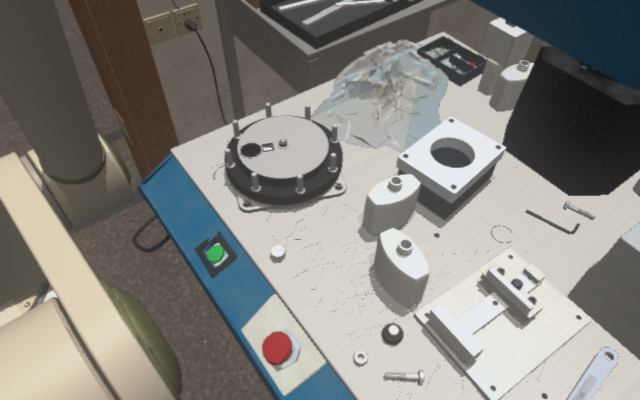

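View pics/side0.png

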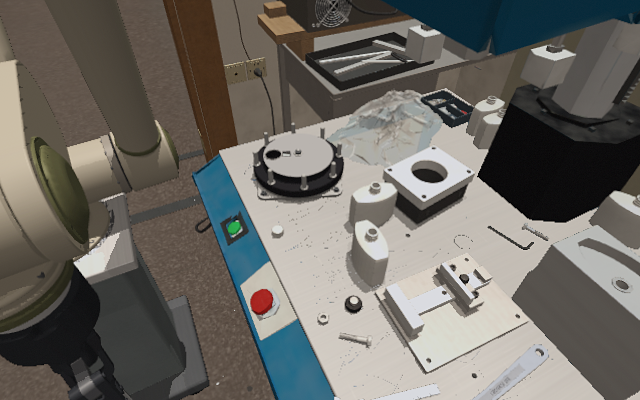

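View pics/wrist0.png

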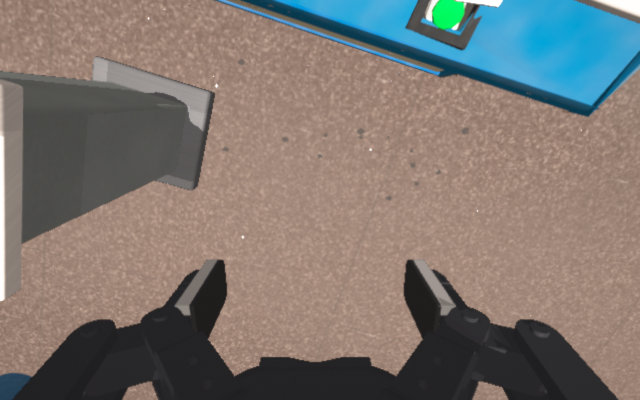

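The scene view shows the cap at about (278,252), the carousel with its cover centre near (283,143), the port at (250,150) and the window at (267,147). The bottles are at (390,205) and (402,268). I'll zoom in next.

```bash
python3 -c "
from h import *
a=load('scene0')['color'][90:270,210:360,::-1]; b=load('side0')['color'][115:250,240:360,::-1]
cv2.imwrite('pics/za.png',cv2.resize(a,(660,600*1320//1320),fx=0,fy=0,interpolation=cv2.INTER_CUBIC) if 0 else cv2.resize(a[20:125],None,fx=5,fy=5,interpolation=cv2.INTER_CUBIC))
cv2.imwrite('pics/zb.png',cv2.resize(b,None,fx=4,fy=4,interpolation=cv2.INTER_CUBIC))
S=load('scene0');D=load('side0')
print('cap',toplane(S,[[278,248]],.017),toplane(D,[[277.5,228]],.017))
print('port',toplane(S,[[250,150]],.06),toplane(D,[[274,155]],.06))
print('nut',toplane(S,[[283,141]],.073),toplane(D,[[299,151.5]],.073))
print('b',toplane(S,[[397,180],[405,243]],.11),toplane(D,[[376,186],[372,230]],.11))
"
```

```text
cap [[ 0.45770475 -0.22507413  0.017     ]] [[ 0.45650823 -0.22614971  0.017     ]]
port [[ 0.52554207 -0.02203192  0.06      ]] [[ 0.52891281 -0.02622331  0.06      ]]
nut [[ 0.58570554 -0.05006636  0.073     ]] [[ 0.58675175 -0.05681066  0.073     ]]
b [[ 0.67232031 -0.28267807  0.11      ]
 [ 0.59282464 -0.38974096  0.11      ]] [[ 0.66948785 -0.28582042  0.11      ]
 [ 0.59578208 -0.38839325  0.11      ]]
```

View pics/za.png

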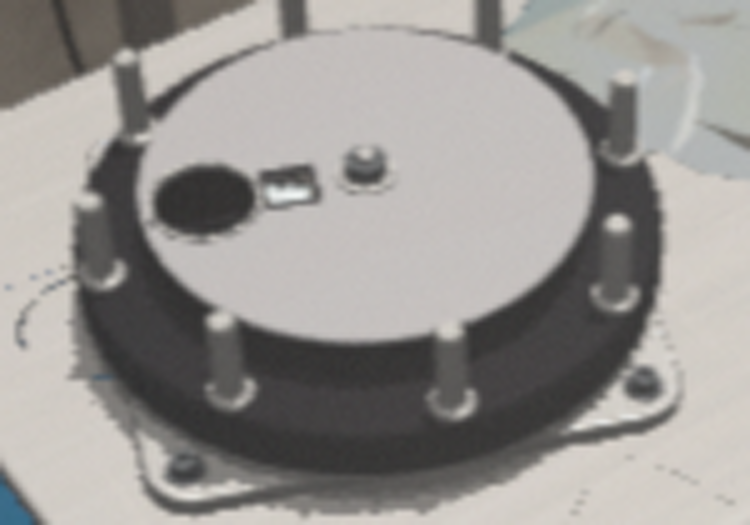

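View pics/zb.png

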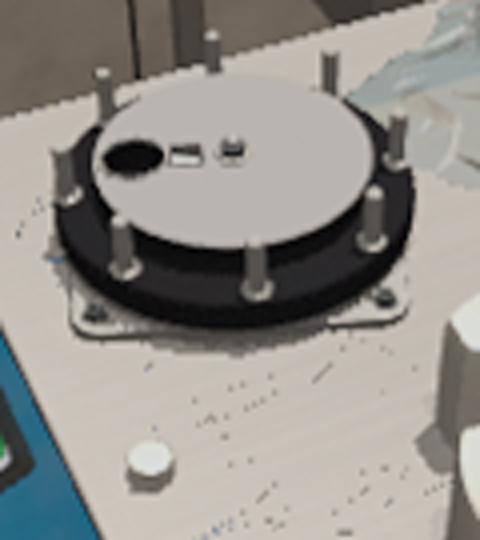

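```bash
cat > fit.py <<'E'
from h import *
from scipy.optimize import least_squares
S=load('scene0');D=load('side0')
sp=np.array([(125,57),(90,200),(222,320),(450,328),(617,222),(624,77)])/5+[210,110]
dp=np.array([(104,74),(63,153),(122,222),(257,247),(374,192),(397,120),(330,57),(212,37)])/4+[240,115]
for im,p in((S,sp),(D,dp)):
    w=toplane(im,p,.08)[:,:2]
    def r(v):
        d=w-v[:2]; a=np.arctan2(d[:,1],d[:,0])
        k=np.round((a-v[2])/(np.pi/4)); th=v[2]+k*np.pi/4
        return (w-v[:2]-.11*np.c_[np.cos(th),np.sin(th)]).ravel()
    best=min((least_squares(r,[*w.mean(0),t0]) for t0 in(0,.2,.4,.6)),key=lambda s:s.cost)
    c=best.x; print(c[:2],np.degrees(c[2])%45,'res mm',(1e3*np.sqrt((r(c)**2).mean())))
ps=toplane(S,[np.array([205,200])/5+[210,110]],.06); pd=toplane(D,[np.array([133,157])/4+[240,115]],.06)
ws=toplane(S,[np.array([288,186])/5+[210,110]],.06); wd=toplane(D,[np.array([186,154])/4+[240,115]],.06)
print(ps,pd,ws,wd)
E
python3 fit.py
```

```text
[ 0.58724998 -0.04758379] 28.70970906798983 res mm 0.4362824902166251
[ 0.58653203 -0.05242556] 28.426660119440015 res mm 2.4426255320758883
[[ 0.5271466  -0.02317158  0.06      ]] [[ 0.52829206 -0.02243568  0.06      ]] [[ 0.55805587 -0.03530434  0.06      ]] [[ 0.56044059 -0.03465219  0.06      ]]
```

```bash
python3 -c "
from h import *
W=load('wrist0'); R=np.array(W['R']);s=observe();T=np.array(s['tool_rot'])
print(R@T); print(T.T@(-R.T@W['t']-s['position'])); print(s['q'])
"
```

```text
[[-4.95263999e-04  9.99999807e-01 -3.73976102e-04]
 [-9.51520280e-01 -5.86283462e-04 -3.07585457e-01]
 [-3.07585617e-01  2.03509842e-04  9.51520387e-01]]
[ 0.07743884  0.00016479 -0.1431439 ]
[-8.55606352e+01  2.18323544e+01  7.43726013e+01  1.68838060e-03
  8.38588789e+01 -1.23379670e+01]
```

Request:
jog_arm(travel=[[0.016, 0.0254, -0.003], [0.016, 0.0254, -0.003], [0.016, 0.0254, -0.003], [0.016, 0.0254, -0.003], [0.016, 0.0254, -0.003], [0.016, 0.0254, -0.003], [0.016, 0.0254, -0.003], [0.016, 0.0254, -0.003], [0.016, 0.0254, -0.003], [0.016, 0.0254, -0.003], [0.016, 0.0254, -0.003], [0.016, 0.0254, -0.003], [0.016, 0.0254, -0.003], [0.016, 0.0254, -0.003], [0.016, 0.0254, -0.003], [0.016, 0.0254, -0.003], [0.016, 0.0254, -0.003], [0.016, 0.0254, -0.003], [0.016, 0.0254, -0.003], [0.016, 0.0254, -0.003]], dr=[[0, 0, -0.0288], [0, 0, -0.0288], [0, 0, -0.0288], [0, 0, -0.0288], [0, 0, -0.0288], [0, 0, -0.0288], [0, 0, -0.0288], [0, 0, -0.0288], [0, 0, -0.0288], [0, 0, -0.0288], [0, 0, -0.0288], [0, 0, -0.0288], [0, 0, -0.0288], [0, 0, -0.0288], [0, 0, -0.0288], [0, 0, -0.0288], [0, 0, -0.0288], [0, 0, -0.0288], [0, 0, -0.0288], [0, 0, -0.0288]], jaw=0.045)

```text
time_s: 1.82
position: [0.4792, -0.017, 0.1711]
tool_rot: [[0.96, -0.281, -0.0], [-0.281, -0.96, 0.0], [-0.0, 0.0, -1.0]]
ft_force: [1.0, -0.4, -0.0]
grip_width: 0.0448
```

```bash
python3 -c "
from h import *
W=snap('wrist','w1');s=observe();print(s['time_s'],s['position'],np.array(s['tool_rot'])[:,0],s['q'],s['grip_width'])
p=proj(W,[[.557,-.0355,.06],[.587,-.0485,.06]]);print(p)
"
```

```text
1.8667 [ 0.48089135 -0.01377864  0.1705623 ] [ 9.59888528e-01 -2.80381855e-01 -1.72233194e-04] [-15.83840798  18.29123032  90.78618895   0.11578923  70.9316362
  90.40676148] 0.0455260668372575
[[308.2770406   99.61449077]
 [313.37315524  53.88774007]]
```

View pics/w1.png

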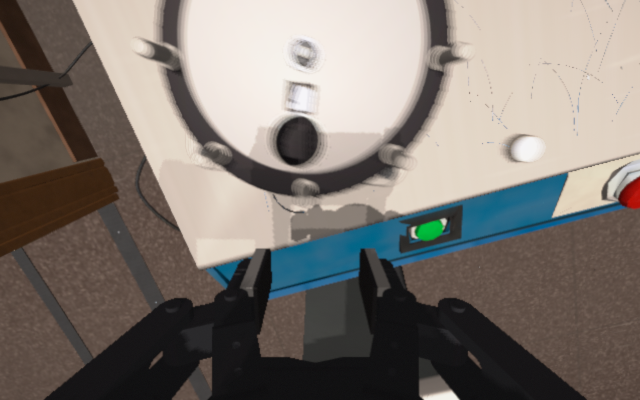

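The frame is motion-blurred: port at (297,140), window at (302,97). I'll retake it now that the arm has settled.

```bash
python3 -c "
from h import *
snap('wrist','w1c')
W=snap('wrist','w1b');s=observe();print(s['time_s'],s['position'])
c=W['color'][60:210,190:420,::-1]
cv2.imwrite('pics/w1z.png',cv2.resize(c,None,fx=3.4,fy=3.4,interpolation=cv2.INTER_CUBIC))
c=W['color'][75:165,260:350,::-1]
cv2.imwrite('pics/w1y.png',cv2.resize(c,None,fx=6.5,fy=6.5,interpolation=cv2.INTER_CUBIC))
"
```

```text
1.9667 [ 0.47902006 -0.01714181  0.17082371]
```

View pics/w1z.png

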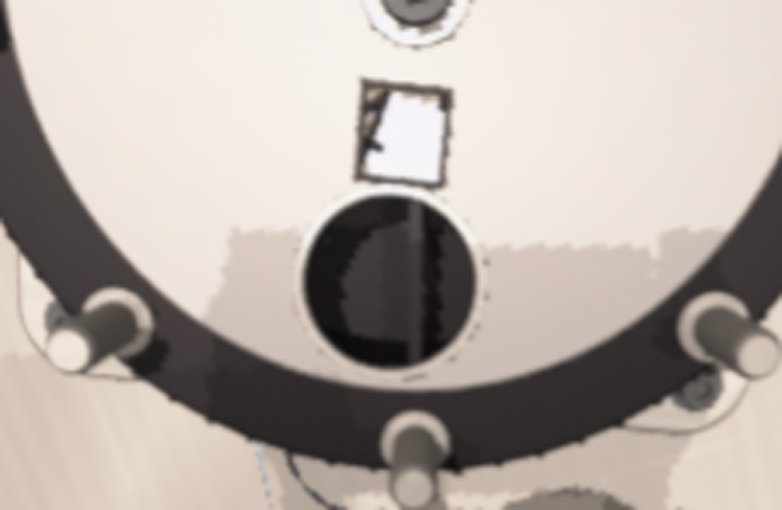

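View pics/w1y.png

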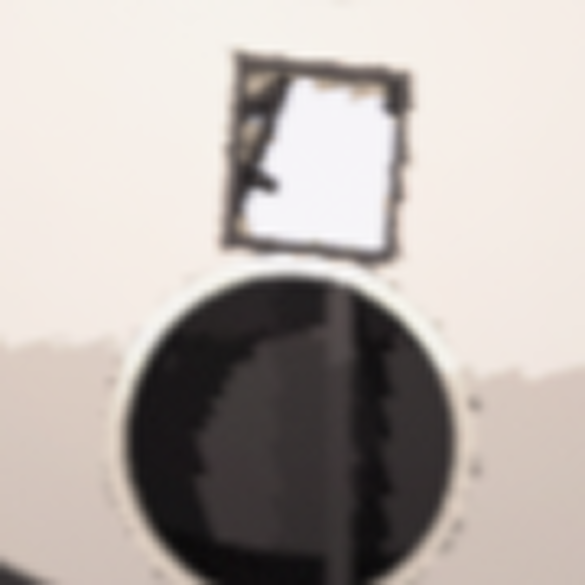

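The window shows mostly blank ring, with a numeral fragment at its left edge, perhaps a 4. A compartment wall shows in the port. The post tops are near (211,162), (311,204) and (412,164). I'll refine the spindle, port and drum angles from this view.

```bash
python3 -c "
from h import *
from scipy.optimize import least_squares
W=load('w1b')
p=np.array([(68,352),(411,490),(757,356)])/3.4+[190,60]
w=toplane(W,p,.08)[:,:2]
port=toplane(W,[np.array([391,281])/3.4+[190,60]],.06)[0,:2]
win=toplane(W,[np.array([404,133])/3.4+[190,60]],.06)[0,:2]
def r(v):
    th=v[2]+np.array([-1,0,1])*np.pi/4
    return (w-v[:2]-.11*np.c_[np.cos(th),np.sin(th)]).ravel()
s=least_squares(r,[.587,-.048,2.85]);print(s.x,np.degrees(s.x[2]),r(s.x)*1e3)
c=s.x[:2]
for q in(port,win): d=q-c;print(q,np.hypot(*d),np.degrees(np.arctan2(d[1],d[0])))
d=port-win;print(np.degrees(np.arctan2(d[1],d[0])))
print('cap',toplane(W,[[527,148]],.017))
"
```

```text
[ 0.58616954 -0.04495756  2.85456825] 163.55471302926995 [-0.0411874  -0.13124782 -0.01977202  0.2275068   0.06095942 -0.09625899]
[ 0.52640652 -0.02171919] 0.06412207844614057 158.75183663109874
[ 0.55779821 -0.03422996] 0.030331733754825847 159.2876887253235
158.2708688727662
cap [[ 0.45784232 -0.22104359  0.017     ]]
```

Request:
jog_arm(travel=[[0.0068, 0.0084, 0], [0.0069, 0.0084, 0], [0.0068, 0.0084, 0], [0.0069, 0.0084, 0], [0.0068, 0.0084, 0], [0.0069, 0.0084, 0], [0.0068, 0.0084, 0], [0.0069, 0.0084, 0], [0, 0, -0.015], [0, 0, -0.02]], dr=[[0, 0, -0.0984], [0, 0, -0.0984], [0, 0, -0.0984], [0, 0, -0.0984], [0, 0, -0.0984], [0, 0, -0.0984], [0, 0, -0.0984], [0, 0, -0.0984], [0, 0, 0], [0, 0, 0]], jaw=0.045)

```text
time_s: 2.8
position: [0.5343, 0.0479, 0.1371]
tool_rot: [[0.479, -0.878, 0.003], [-0.878, -0.479, -0.001], [0.002, -0.003, -1.0]]
ft_force: [-1.4, 0.2, 0.3]
grip_width: 0.045
```

```bash
python3 -c "
from h import *
snap('wrist','w2c');W=snap('wrist','w2');s=observe();print(s['time_s'],s['position'],np.array(s['tool_rot'])[:,0],s['q'])
print(proj(W,[[.5338,.0501,.08],[.5338,.0501,.04]]))
"
```

```text
2.9 [0.53192167 0.04788705 0.13408318] [ 0.47915836 -0.87772313 -0.00306194] [-7.55877729e+00  2.56463534e+01  8.55180294e+01 -1.39025473e-02
  6.91504949e+01  1.43815211e+02]
[[308.62532667 224.67016882]
 [309.34514547 205.88840646]]
```

View pics/w2.png

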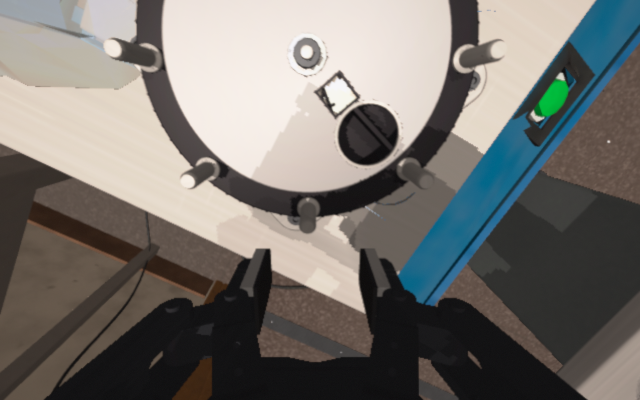

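The post top is at (308,225), matching the projection, and it lies between the fingers. Next I descend and grip it.

Request:
jog_arm(travel=[[0.001, 0.001, -0.018], [0.001, 0.001, -0.018], [0, 0, -0.018], [0, 0, -0.016], [0, 0, -0.012], [0, 0, 0], [0, 0, 0], [0, 0, 0]], dr=[[0, 0, 0], [0, 0, 0], [0, 0, 0], [0, 0, 0], [0, 0, 0], [0, 0, 0], [0, 0, 0], [0, 0, 0]])

```text
time_s: 3.57
position: [0.5362, 0.0502, 0.0556]
tool_rot: [[0.479, -0.878, 0.002], [-0.878, -0.479, -0.0], [0.001, -0.001, -1.0]]
ft_force: [0.5, -0.2, -0.2]
grip_width: 0.0451
```

Request:
jog_arm(travel=[[0, 0, 0], [0, 0, 0], [0, 0, 0], [0, 0, 0], [0, 0, 0]], dr=[[0, 0, 0], [0, 0, 0], [0, 0, 0], [0, 0, 0], [0, 0, 0]], jaw=0.008, newtons=20)

```text
time_s: 3.98
position: [0.5359, 0.0506, 0.0551]
tool_rot: [[0.48, -0.877, 0.001], [-0.877, -0.48, -0.0], [0.001, -0.001, -1.0]]
ft_force: [-2.1, -0.1, 5.8]
grip_width: 0.0109
```

```bash
python3 -c "
from h import *
W=snap('wrist','w3');s=observe();print(s['time_s'],s['position'],np.array(s['tool_rot'])[:,0],s['grip_width'],s['ft_force'])
"
```

```text
4.0333 [0.53591107 0.050584   0.05507616] [ 4.79867635e-01 -8.77340464e-01  8.73940360e-04] 0.011150198248526281 [-0.9878775  -0.27533412  5.8654322 ]
```

View pics/w3.png

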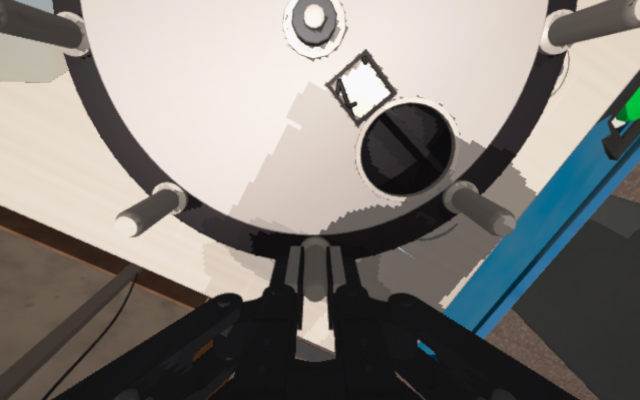

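```bash
cat > arc.py <<'E'
import sys,numpy as np
C=np.array([.5865,-.0465]); a0,tot,n=map(float,sys.argv[1:4]); n=int(n)
r=float(sys.argv[4]) if len(sys.argv)>4 else .1097
a=np.radians(a0+tot*np.arange(n+1)/n); p=np.c_[np.cos(a),np.sin(a)]*r
print([[round(float(x),4),round(float(y),4),0] for x,y in np.diff(p,axis=0)]); print(round(np.radians(tot/n),4))
E
python3 arc.py 117.5 17.5 5
```

```text
[[-0.0058, -0.0033, 0], [-0.0056, -0.0036, 0], [-0.0054, -0.004, 0], [-0.0052, -0.0043, 0], [-0.0049, -0.0046, 0]]
0.0611
```

Request:
jog_arm(travel=[[-0.0058, -0.0033, 0], [-0.0056, -0.0036, 0], [-0.0054, -0.004, 0], [-0.0052, -0.0043, 0], [-0.0049, -0.0046, 0], [0, 0, 0], [0, 0, 0]], dr=[[0, 0, 0.0611], [0, 0, 0.0611], [0, 0, 0.0611], [0, 0, 0.0611], [0, 0, 0.0611], [0, 0, 0], [0, 0, 0]])

```text
time_s: 4.62
position: [0.5096, 0.0302, 0.0551]
tool_rot: [[0.72, -0.694, 0.002], [-0.694, -0.72, -0.001], [0.002, -0.001, -1.0]]
ft_force: [1.6, -3.7, 7.1]
grip_width: 0.0108
```

```bash
python3 -c "
from h import *
W=snap('wrist','w4');s=observe();d=s['position'][:2]-np.array([.5865,-.0465]);print(s['time_s'],s['position'],np.hypot(*d),np.degrees(np.arctan2(d[1],d[0])),s['grip_width'],s['ft_force'],s['wrist_torque'])
c=W['color'][0:200,260:480,::-1]
cv2.imwrite('pics/w4z.png',cv2.resize(c,None,fx=3,fy=3,interpolation=cv2.INTER_CUBIC))
"
```

```text
4.6667 [0.50965545 0.03031023 0.05508222] 0.10865033651702213 135.01279734957942 0.010855595751961235 [ 1.20598416 -4.52441761  7.90121023] [-0.65936769 -0.17993284 -0.0179555 ]
```

View pics/w4z.png

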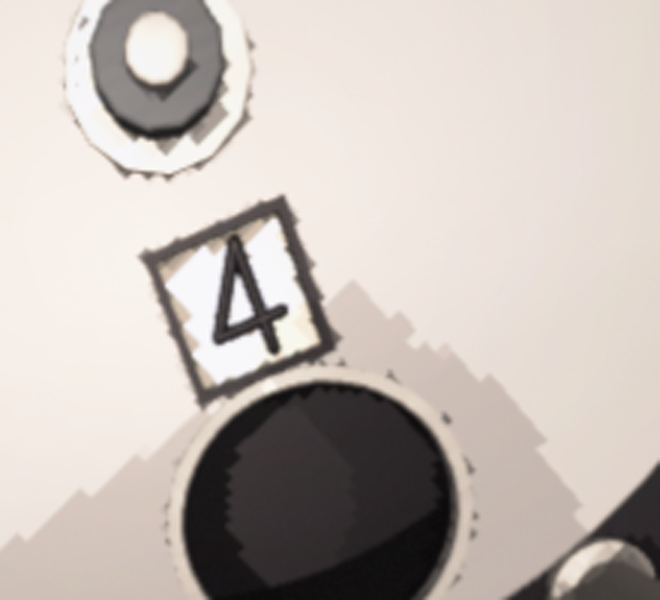

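A 4 is now nearly centred, so 90° more CCW will bring up the 6.

```bash
python3 arc.py 135 90 20 .1092
```

```text
[[-0.0058, -0.0063, 0], [-0.0053, -0.0067, 0], [-0.0048, -0.0071, 0], [-0.0042, -0.0075, 0], [-0.0036, -0.0078, 0], [-0.003, -0.008, 0], [-0.0023, -0.0083, 0], [-0.0017, -0.0084, 0], [-0.001, -0.0085, 0], [-0.0003, -0.0086, 0], [0.0003, -0.0086, 0], [0.001, -0.0085, 0], [0.0017, -0.0084, 0], [0.0023, -0.0083, 0], [0.003, -0.008, 0], [0.0036, -0.0078, 0], [0.0042, -0.0075, 0], [0.0048, -0.0071, 0], [0.0053, -0.0067, 0], [0.0058, -0.0063, 0]]
0.0785
```

Request:
jog_arm(travel=[[-0.0058, -0.0063, 0], [-0.0053, -0.0067, 0], [-0.0048, -0.0071, 0], [-0.0042, -0.0075, 0], [-0.0036, -0.0078, 0], [-0.003, -0.008, 0], [-0.0023, -0.0083, 0], [-0.0017, -0.0084, 0], [-0.001, -0.0085, 0], [-0.0003, -0.0086, 0]], dr=[[0, 0, 0.0785], [0, 0, 0.0785], [0, 0, 0.0785], [0, 0, 0.0785], [0, 0, 0.0785], [0, 0, 0.0785], [0, 0, 0.0785], [0, 0, 0.0785], [0, 0, 0.0785], [0, 0, 0.0785]])

```text
time_s: 5.5
position: [0.48, -0.047, 0.0551]
tool_rot: [[1.0, 0.021, 0.008], [0.021, -1.0, -0.001], [0.008, 0.001, -1.0]]
ft_force: [15.4, 2.9, -1.7]
grip_width: 0.0111
```

Request:
jog_arm(travel=[[0.0003, -0.0086, 0], [0.001, -0.0085, 0], [0.0017, -0.0084, 0], [0.0023, -0.0083, 0], [0.003, -0.008, 0], [0.0036, -0.0078, 0], [0.0042, -0.0075, 0], [0.0048, -0.0071, 0], [0.0053, -0.0067, 0], [0.0058, -0.0063, 0], [0, 0, 0], [0, 0, 0]], dr=[[0, 0, 0.0785], [0, 0, 0.0785], [0, 0, 0.0785], [0, 0, 0.0785], [0, 0, 0.0785], [0, 0, 0.0785], [0, 0, 0.0785], [0, 0, 0.0785], [0, 0, 0.0785], [0, 0, 0.0785], [0, 0, 0], [0, 0, 0]])

```text
time_s: 6.5
position: [0.512, -0.1222, 0.0551]
tool_rot: [[0.695, 0.719, 0.007], [0.719, -0.695, 0.002], [0.006, 0.004, -1.0]]
ft_force: [13.1, 11.5, 3.0]
grip_width: 0.0109
```

```bash
python3 -c "
from h import *
W=snap('wrist','w5');s=observe();d=s['position'][:2]-np.array([.5865,-.0465]);print(s['time_s'],s['position'],np.array(s['tool_rot'])[:,0],np.hypot(*d),np.degrees(np.arctan2(d[1],d[0])),s['grip_width'],s['ft_force'],s['wrist_torque'])
cv2.imwrite('pics/w5z.png',cv2.resize(W['color'][0:280,100:480,::-1],None,fx=2.1,fy=2.1,interpolation=cv2.INTER_CUBIC))
"
```

```text
6.55 [ 0.51183976 -0.12206631  0.05507775] [0.69501839 0.71896521 0.00620226] 0.10622814767956269 -134.6544313156268 0.011223145260708008 [13.50797309 11.59174358  2.01651568] [ 1.77662275 -2.13823569 -0.02216109]
```

View pics/w5z.png

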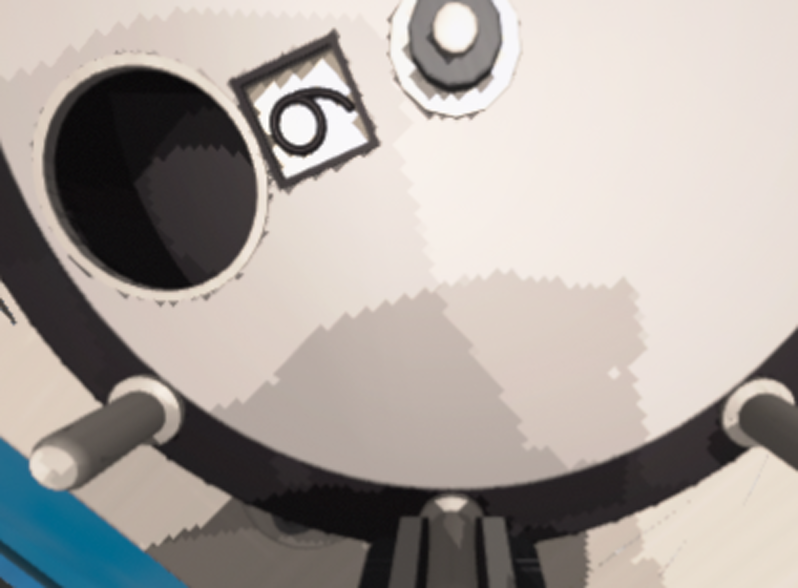

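The loop is on the port side, so the number is a 6, and it looks close to centred. I'll release the post, rise and look squarely along the port line.

Request:
jog_arm(travel=[[0, 0, 0], [0, 0, 0], [0, 0, 0], [0, 0, 0], [0, 0, 0.015], [0, 0, 0.025], [0, 0, 0.025], [0, 0, 0.015]], dr=[[0, 0, 0], [0, 0, 0], [0, 0, 0], [0, 0, 0], [0, 0, 0], [0, 0, 0], [0, 0, 0], [0, 0, 0]], jaw=0.045)

```text
time_s: 7.22
position: [0.509, -0.1238, 0.1364]
tool_rot: [[0.694, 0.72, 0.002], [0.72, -0.694, -0.001], [0.001, 0.002, -1.0]]
ft_force: [0.1, 0.3, -0.1]
grip_width: 0.0447
```

Request:
jog_arm(travel=[[-0.0023, 0.0096, 0], [-0.0023, 0.0096, 0], [-0.0023, 0.0096, 0], [-0.0023, 0.0096, 0], [-0.0023, 0.0096, 0], [-0.0023, 0.0096, 0], [-0.0023, 0.0096, 0], [-0.0023, 0.0096, 0], [-0.0023, 0.0096, 0], [-0.0023, 0.0096, 0], [-0.0023, 0.0096, 0], [-0.0023, 0.0096, 0], [0, 0, 0], [0, 0, 0]], dr=[[0, 0, -0.098], [0, 0, -0.098], [0, 0, -0.098], [0, 0, -0.098], [0, 0, -0.098], [0, 0, -0.098], [0, 0, -0.098], [0, 0, -0.098], [0, 0, -0.098], [0, 0, -0.098], [0, 0, -0.098], [0, 0, -0.098], [0, 0, 0], [0, 0, 0]])

```text
time_s: 8.38
position: [0.4809, -0.0083, 0.1343]
tool_rot: [[0.933, -0.359, -0.0], [-0.359, -0.933, -0.0], [-0.0, 0.0, -1.0]]
ft_force: [-0.2, -0.6, 0.5]
grip_width: 0.045
```

```bash
python3 -c "
from h import *
snap('wrist','w6c');W=snap('wrist','w6');s=observe();print(s['time_s'],s['position'],np.array(s['tool_rot'])[:,0])
cv2.imwrite('pics/w6z.png',cv2.resize(W['color'][0:240,200:430,::-1],None,fx=2.5,fy=2.5,interpolation=cv2.INTER_CUBIC))
cv2.imwrite('pics/w6y.png',cv2.resize(W['color'][65:130,285:350,::-1],None,fx=9,fy=9,interpolation=cv2.INTER_CUBIC))
"
```

```text
8.4833 [ 0.48116078 -0.00885403  0.13428192] [ 9.32784548e-01 -3.60434441e-01 -1.07504289e-05]
```

View pics/w6z.png

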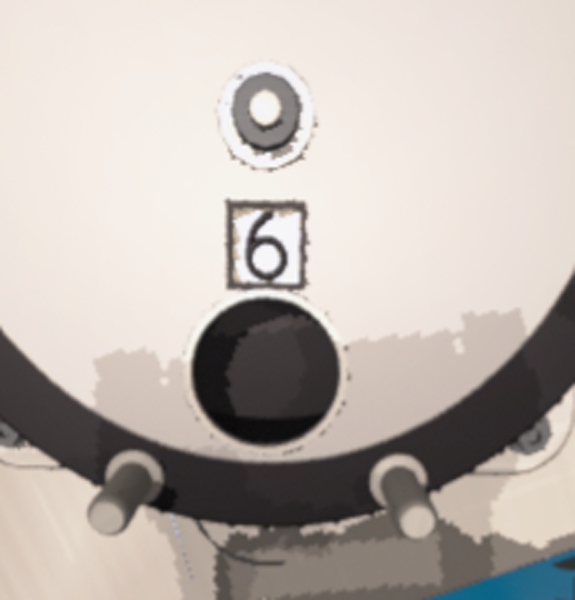

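View pics/w6y.png

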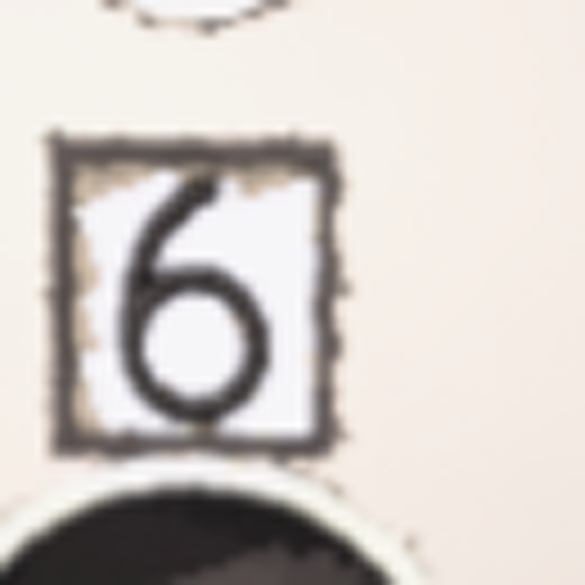

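The 6 is centred: window columns 52–335, numeral 120–270 in the crop. The posts stand symmetric about the port. Now I'll refine the port and cap positions.

```bash
python3 -c "
from h import *
W=load('w6')
print('port',toplane(W,[[200+265.5/2.5,369/2.5]],.06))
print('nut',toplane(W,[[200+265/2.5,107/2.5]],.073))
print('cap',toplane(load('w1b'),[[527,148]],.017))
for n in('scene','side','wrist'):
  im=load({'scene':'scene0','side':'side0','wrist':'w1b'}[n])['color']
  x,y={'scene':(278,250),'side':(278,229),'wrist':(527,148)}[n]
  cv2.imwrite(f'pics/c_{n}.png',cv2.resize(im[y-25:y+25,x-25:x+25,::-1],None,fx=6,fy=6,interpolation=cv2.INTER_CUBIC))
cv2.imwrite('pics/call.png',np.hstack([cv2.imread(f'pics/c_{n}.png') for n in('scene','side','wrist')])[:,:800])
"
```

```text
port [[ 0.5273789  -0.02116549  0.06      ]]
nut [[ 0.58672702 -0.04491699  0.073     ]]
cap [[ 0.45784232 -0.22104359  0.017     ]]
```

View pics/call.png

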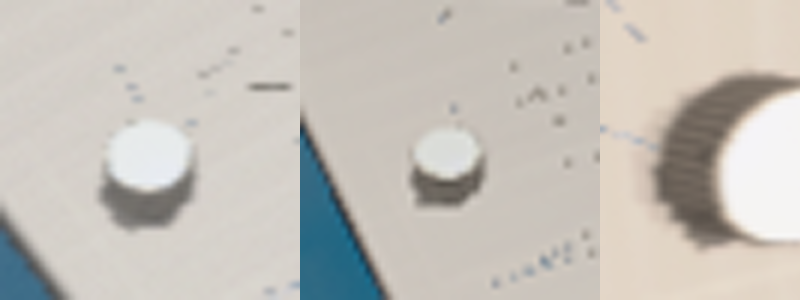

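Next, move over the cap and check it with the wrist camera.

Request:
jog_arm(travel=[[-0.0029, -0.0268, 0], [-0.003, -0.0268, 0], [-0.003, -0.0268, 0], [-0.003, -0.0268, 0], [-0.003, -0.0268, 0], [-0.003, -0.0268, 0], [-0.003, -0.0267, -0.01], [-0.003, -0.0267, -0.02], [0, 0, -0.01], [0, 0, 0], [0, 0, 0]], dr=[[0, 0, 0], [0, 0, 0], [0, 0, 0], [0, 0, 0], [0, 0, 0], [0, 0, 0], [0, 0, 0], [0, 0, 0], [0, 0, 0], [0, 0, 0], [0, 0, 0]], jaw=0.055)

```text
time_s: 9.4
position: [0.4568, -0.2228, 0.0941]
tool_rot: [[0.932, -0.362, -0.001], [-0.362, -0.932, 0.001], [-0.001, -0.0, -1.0]]
ft_force: [0.2, -0.4, 0.6]
grip_width: 0.055
```

```bash
python3 -c "
from h import *
snap('wrist','w7c');W=snap('wrist','w7');s=observe();print(s['time_s'],s['position'],np.array(s['tool_rot'])[:,0],s['grip_width'])
print(proj(W,[[.4575,-.223,.017]]))
"
```

```text
9.5 [ 0.45744913 -0.2223952   0.09505431] [ 0.93243254 -0.36134284  0.00095443] 0.05515942807245849
[[313.86349783 209.50377962]]
```

View pics/w7.png

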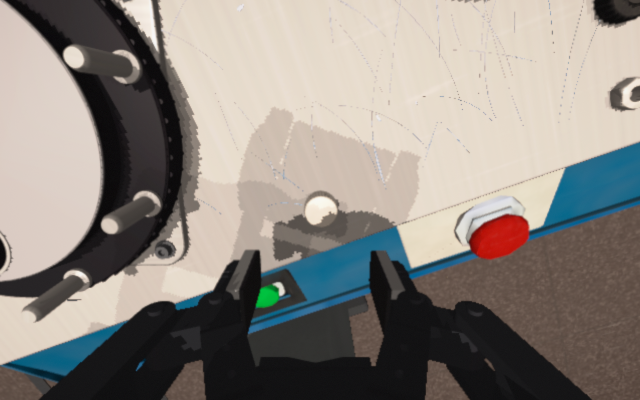

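```bash
python3 -c "
from h import *
W=load('w7');cv2.imwrite('pics/w7z.png',cv2.resize(W['color'][180:240,280:360,::-1],None,fx=8,fy=8,interpolation=cv2.INTER_CUBIC))
for p in([321,208],[321,210]): print(toplane(W,[p],.017))
"
```

```text
[[ 0.45666285 -0.22849248  0.017     ]]
[[ 0.45515835 -0.22791855  0.017     ]]
```

View pics/w7z.png

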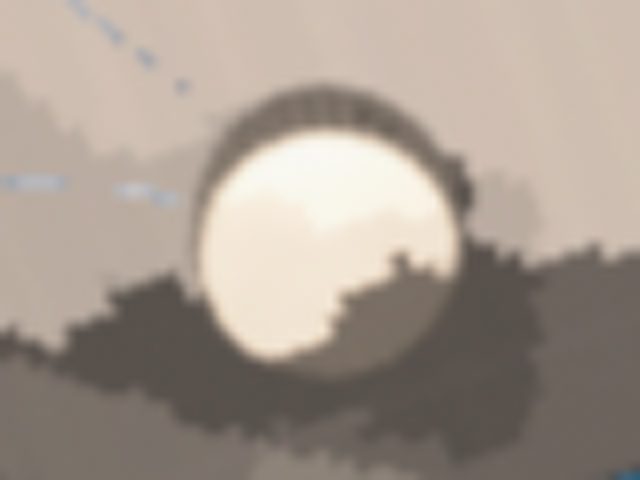

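The cap's top centre is at (321,212), giving about (0.455,-0.227), consistent with the fixed cameras within a few mm. I'll descend and grip.

Request:
jog_arm(travel=[[-0.001, -0.0023, -0.018], [-0.001, -0.0022, -0.018], [0, 0, -0.018], [0, 0, -0.016], [0, 0, -0.01], [0, 0, -0.006], [0, 0, -0.003], [0, 0, 0], [0, 0, 0]], dr=[[0, 0, 0], [0, 0, 0], [0, 0, 0], [0, 0, 0], [0, 0, 0], [0, 0, 0], [0, 0, 0], [0, 0, 0], [0, 0, 0]])

```text
time_s: 10.25
position: [0.4556, -0.2271, 0.006]
tool_rot: [[0.932, -0.362, 0.001], [-0.362, -0.932, -0.001], [0.001, 0.0, -1.0]]
ft_force: [-0.6, -0.3, -0.3]
grip_width: 0.0547
```

Request:
jog_arm(travel=[[0, 0, 0], [0, 0, 0], [0, 0, 0], [0, 0, 0], [0, 0, 0], [0, 0, 0]], dr=[[0, 0, 0], [0, 0, 0], [0, 0, 0], [0, 0, 0], [0, 0, 0], [0, 0, 0]], jaw=0.018, newtons=25)

```text
time_s: 10.75
position: [0.4554, -0.2272, 0.006]
tool_rot: [[0.932, -0.362, 0.001], [-0.362, -0.932, -0.001], [0.001, 0.0, -1.0]]
ft_force: [-0.4, 1.2, 5.8]
grip_width: 0.0243
```

```bash
python3 -c "
from h import *
W=snap('wrist','w8');s=observe();print(s['time_s'],s['position'],s['grip_width'],s['ft_force'])
"
```

```text
10.8 [ 0.45538885 -0.2272255   0.00596996] 0.024391841372092386 [-0.51360826  0.25859702  6.63861148]
```

View pics/w8.png

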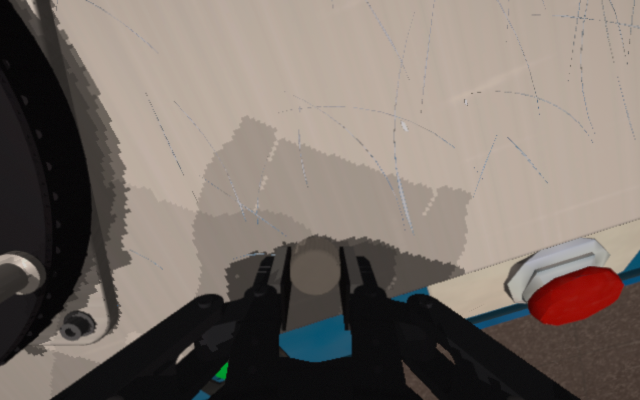

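The cap sits between the pads, opening 24.4 mm. Compute its offset from the TCP, then lift.

```bash
python3 -c "
from h import *
W=load('w8');c=toplane(W,[[315,272]],.017)[0];s=observe();print(c,np.array(s['tool_rot']).T@(c-s['position']))
"
```

```text
[ 0.45429221 -0.22791799  0.017     ] [-0.00075942  0.00104593 -0.01103056]
```

Request:
jog_arm(travel=[[0, 0, 0.01], [0, 0, 0.02], [0, 0, 0.03], [0, 0, 0.035], [0, 0, 0.03], [0, 0, 0.015], [0, 0, 0]], dr=[[0, 0, 0], [0, 0, 0], [0, 0, 0], [0, 0, 0], [0, 0, 0], [0, 0, 0], [0, 0, 0]])

```text
time_s: 11.38
position: [0.4562, -0.2279, 0.1494]
tool_rot: [[0.932, -0.362, 0.006], [-0.362, -0.932, -0.005], [0.007, 0.002, -1.0]]
ft_force: [-0.0, 0.4, -0.4]
grip_width: 0.0246
```

Request:
jog_arm(travel=[[0.009, 0.0257, 0], [0.009, 0.0257, 0], [0.009, 0.0257, 0], [0.009, 0.0257, 0], [0.009, 0.0257, 0], [0.009, 0.0257, 0], [0.009, 0.0257, 0], [0.009, 0.0257, 0], [0, 0, -0.02], [0, 0, -0.02], [0, 0, 0], [0, 0, 0]], dr=[[0, 0, 0], [0, 0, 0], [0, 0, 0], [0, 0, 0], [0, 0, 0], [0, 0, 0], [0, 0, 0], [0, 0, 0], [0, 0, 0], [0, 0, 0], [0, 0, 0], [0, 0, 0]])

```text
time_s: 12.38
position: [0.5265, -0.0213, 0.1046]
tool_rot: [[0.932, -0.363, -0.003], [-0.363, -0.932, 0.001], [-0.003, 0.0, -1.0]]
ft_force: [-0.1, 0.3, 0.1]
grip_width: 0.0245
```

```bash
python3 -c "
from h import *
snap('wrist','w9c');W=snap('wrist','w9');s=observe();print(s['time_s'],s['position'],s['grip_width'],s['ft_force'])
S=snap('scene','s9');D=snap('side','d9')
cv2.imwrite('pics/sd9.png',np.hstack([cv2.resize(S['color'][60:240,180:380,::-1],(400,360)),cv2.resize(D['color'][70:250,220:420,::-1],(400,360))]))
"
```

```text
12.4833 [ 0.52742153 -0.02182213  0.1060588 ] 0.02460931815842867 [ 0.36613428  0.1603515  -0.1975724 ]
```

View pics/w9.png

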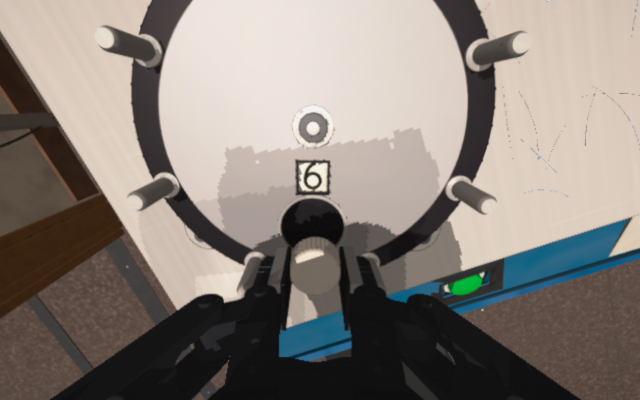

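View pics/sd9.png

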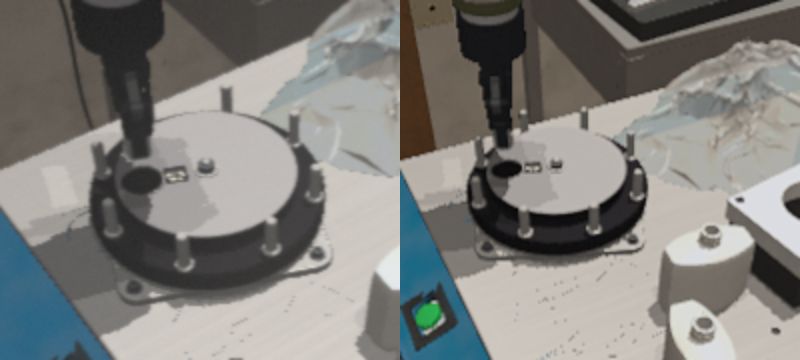

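Request:
jog_arm(travel=[[0, 0, -0.014], [0, 0, -0.014], [0, 0, -0.006], [0, 0, 0], [0, 0, 0]], dr=[[0, 0, 0], [0, 0, 0], [0, 0, 0], [0, 0, 0], [0, 0, 0]])

```text
time_s: 13.0
position: [0.5274, -0.0216, 0.0718]
tool_rot: [[0.932, -0.363, 0.0], [-0.363, -0.932, -0.0], [0.0, -0.0, -1.0]]
ft_force: [0.3, 0.4, -0.8]
grip_width: 0.0244
```

```bash
python3 -c "
from h import *
W=snap('wrist','w10');s=observe();print(s['time_s'],s['position'],s['grip_width'],s['ft_force'])
a=np.linspace(0,6.283,60)
im=W['color'][:,:,::-1].copy()
for c,r,z,col in(((.5272,-.0216),.021,.06,(0,0,255)),(s['position'][:2],.013,s['position'][2]+.011,(0,200,0))):
  cv2.polylines(im,[np.int32(proj(W,np.c_[c[0]+r*np.cos(a),c[1]+r*np.sin(a),0*a+z]))],True,col,1)
cv2.imwrite('pics/w10z.png',cv2.resize(im[100:340,200:440],None,fx=2.5,fy=2.5,interpolation=cv2.INTER_CUBIC))
S=snap('scene','s10')['color'];cv2.imwrite('pics/s10.png',cv2.resize(S[90:210,210:350,::-1],None,fx=4,fy=4,interpolation=cv2.INTER_CUBIC))
"
```

```text
13.05 [ 0.52754554 -0.02164061  0.07211454] 0.02440033937565921 [-0.66156457  0.68489193 -1.00858934]
```

View pics/w10z.png

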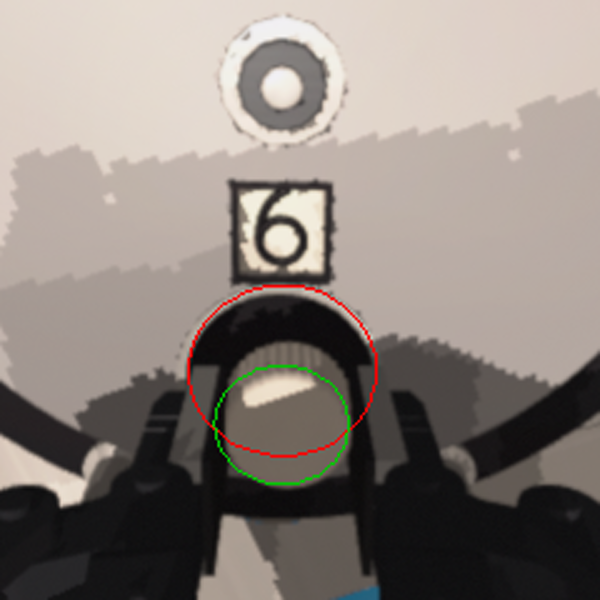

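View pics/s10.png

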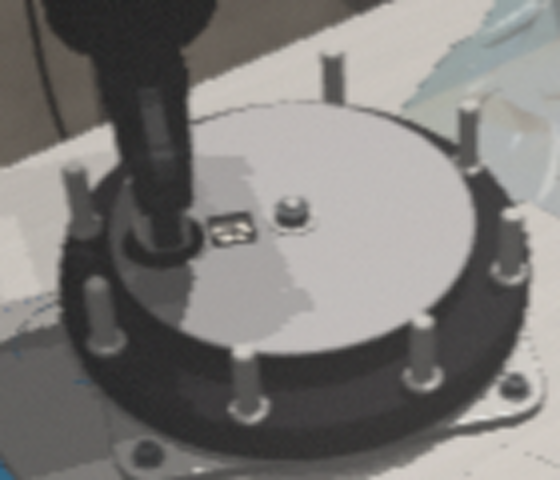

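The overlays match: the cap lies within the port outline and the 6 is centred. I'll lower 8 mm, look once, then release.

Request:
jog_arm(travel=[[0, 0, -0.004], [0, 0, -0.004], [0, 0, 0], [0, 0, 0]], dr=[[0, 0, 0], [0, 0, 0], [0, 0, 0], [0, 0, 0]])

```text
time_s: 13.43
position: [0.527, -0.0214, 0.0631]
tool_rot: [[0.932, -0.362, -0.001], [-0.362, -0.932, 0.0], [-0.001, 0.0, -1.0]]
ft_force: [-0.1, -0.8, 1.1]
grip_width: 0.0242
```

Request:
jog_arm(travel=[[0, 0, 0], [0, 0, 0], [0, 0, 0], [0, 0, 0], [0, 0, 0], [0, 0, 0], [0, 0, 0.01], [0, 0, 0.02], [0, 0, 0.02], [0, 0, 0.02], [0, 0, 0], [0, 0, 0]], dr=[[0, 0, 0], [0, 0, 0], [0, 0, 0], [0, 0, 0], [0, 0, 0], [0, 0, 0], [0, 0, 0], [0, 0, 0], [0, 0, 0], [0, 0, 0], [0, 0, 0], [0, 0, 0]], jaw=0.045)

```text
time_s: 14.43
position: [0.5275, -0.0215, 0.1345]
tool_rot: [[0.932, -0.362, 0.002], [-0.362, -0.932, -0.001], [0.003, -0.0, -1.0]]
ft_force: [-0.1, -0.2, -0.3]
grip_width: 0.045
```

Request:
jog_arm(travel=[[-0.01, 0.004, 0.01], [-0.013, 0.005, 0.01], [-0.013, 0.005, 0.01], [-0.01, 0.004, 0], [0, 0, 0], [0, 0, 0], [0, 0, 0]], dr=[[0, 0, 0], [0, 0, 0], [0, 0, 0], [0, 0, 0], [0, 0, 0], [0, 0, 0], [0, 0, 0]])

```text
time_s: 15.02
position: [0.4815, -0.0036, 0.1628]
tool_rot: [[0.932, -0.363, -0.001], [-0.363, -0.932, 0.0], [-0.001, 0.0, -1.0]]
ft_force: [0.0, -0.1, -0.0]
grip_width: 0.0449
```

```bash
python3 -c "
from h import *
W=snap('wrist','w11');s=observe();print(s['time_s'],s['position'],s['grip_width'],s['ft_force'])
im=W['color'][:,:,::-1]
cv2.imwrite('pics/w11z.png',cv2.resize(im[60:260,190:440],None,fx=3,fy=3,interpolation=cv2.INTER_CUBIC))
S=snap('scene','s11')
"
```

```text
15.0667 [ 0.48152329 -0.00370925  0.16276219] 0.044920851287280156 [ 0.63129375 -1.16423447  0.55207857]
```

View pics/w11z.png

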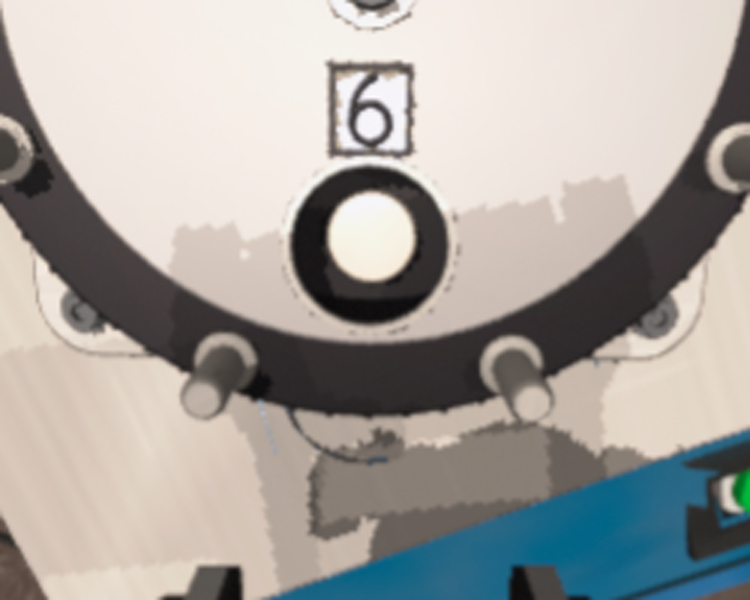

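View pics/s11.png

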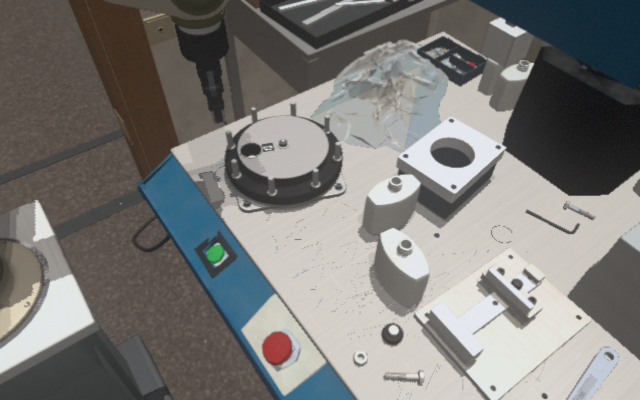

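The cap lies flat inside the port outline. Its apparent size, 23.3 mm at cover scale, fits a top face at 35 mm, which means it is on the compartment floor. The 6 is centred, both bottles stand, and the arm is clear.

```bash
python3 -c "
from rig import close_job; print(close_job())"
```

```text
the job is handed in; nothing more can be done
None
```

The sample is filed: the white cap lies in compartment 6, the 6 shows in the window, and the job is handed in at about 15 s of the 69 s allowed.

I gripped one finger post and turned the drum about 107° counter-clockwise, checking the 4 on the way and then the 6. After letting go of the post I picked up the cap and released it through the port, with its lower edge just inside the opening.

- **Drum:** the last wrist picture shows the 6 centred. An earlier square-on view put the numeral within about 0.2 mm of the window's centre.
- **Cap:** it lies flat below the port, and its apparent size matches the compartment floor.
- **Surroundings:** both bottles are standing and the arm is clear of everything.
- **Forces:** the largest wrist force I read was about 18 N, from a slight error in the turning arc while holding the post.
- **Disagreements:** the cameras differed by up to 7 mm on the spindle and cap positions. I used averages and close wrist views, and the grip and the drop both worked.

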